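Turn the soldering station up four clicks

TASK

The next joints at the blue soldering station are lead-free: turn its temperature dial up (clockwise) by exactly four clicks from where it stands and leave it seated in the fourth click-stop. Push its pointer wing round with a fingertip against one side, without pinching it. Keep off the hot irons and their holders, leave the yellow station's dial as it is and do not disturb the loose things on the bench.

Things in the scene. Friction and masses are not known exactly. Their poses are not given: they have to be found in the camera images.
- blue_station: blue soldering station (the one to adjust), fixed: blue wedge console 160 mm deep (x), 130 mm wide (y), origin at the centre of its underside, z up. Low front (38 mm) at -x, towards the robot; dark top panel rising at 15 degrees to 81 mm at the back. The dial is in the panel's middle amid 11 white ticks; a 7 mm high red rocker switch lies near the back right corner, 73 mm from the dial's axis
- blue_dial (a joint): blue dial's angle, rad: 0 at the lowest setting, growing CLOCKWISE from above (hotter), click-stops each 30 degrees (0.5236) up to 5.236. Rests only in click-stops; leaving one takes 0.12 N m (4 to 5 N at 28 mm), falling to 0 half-way, where it snaps by itself into the next and stays. Starts in one of the first four.
- blue_knob (a point): on the blue dial's axis, 12 mm above the panel; z out of the panel, x along the wing to its nose; turns with the dial. The dial: flat metal skirt 71 mm across, 3 mm thick, with one black pointer wing 21 mm high over the panel (23 with its white-lined rib): 20 mm wide at the axis, round heel 10 mm behind it, tapering to 8 mm at the nose 36 mm ahead
- blue_tip (a point): nose of the blue dial's wing: 36 mm from the axis, 12 mm above the panel; axes as blue_knob
- blue_flank_up: the wing's upright side face on the knob's +y side: pushed here (towards -y of blue_knob) the dial turns clockwise, hotter. Origin on that face, 22 mm from the axis, 12 mm above the panel; axes as blue_knob
- blue_flank_down: the wing's opposite side face (the knob's -y side), mirrored; fingers pressing on both side faces at once are pinching the wing
- blue_iron: hot blue-handled soldering iron parked in the coil holder to the right of the blue console, fixed there; its axes and origin are those of blue_station. It leans at 40 degrees in the plane y = -118 mm: handle 27 mm thick, running from x 6 mm, z 88 mm up to the cable end at x -108 mm, z 185 mm
- blue_holder: steel coil holder of the blue iron on a black base 150 x 72 x 12 mm with a sponge tray, fixed; axes and origin are those of blue_station; the coil runs from x 62 mm, z 42 mm to x -2 mm, z 95 mm at y -118 mm, about 40 mm thick
- yellow_station: yellow soldering station (not to be adjusted), fixed: yellow wedge console 160 mm deep (x), 130 mm wide (y), origin at the centre of its underside, z up. Low front (38 mm) at -x, towards the robot; dark top panel rising at 15 degrees to 81 mm at the back. The dial is in the panel's middle amid 11 white ticks; a 7 mm high red rocker switch lies near the back right corner, 73 mm from the dial's axis
- yellow_dial (a joint): yellow dial's angle, rad: 0 at the lowest setting, growing CLOCKWISE from above (hotter), click-stops each 30 degrees (0.5236) up to 5.236. Rests only in click-stops; leaving one takes 0.12 N m (4 to 5 N at 28 mm), falling to 0 half-way, where it snaps by itself into the next and stays. Starts in one of the first nine.
- yellow_knob (a point): on the yellow dial's axis, 12 mm above the panel; z out of the panel, x along the wing to its nose; turns with the dial. The dial: flat metal skirt 71 mm across, 3 mm thick, with one black pointer wing 21 mm high over the panel (23 with its white-lined rib): 20 mm wide at the axis, round heel 10 mm behind it, tapering to 8 mm at the nose 36 mm ahead
- yellow_tip (a point): nose of the yellow dial's wing: 36 mm from the axis, 12 mm above the panel; axes as yellow_knob
- yellow_iron: hot yellow-handled soldering iron parked in the coil holder to the right of the yellow console, fixed there; its axes and origin are those of yellow_station. It leans at 40 degrees in the plane y = -118 mm: handle 27 mm thick, running from x 6 mm, z 88 mm up to the cable end at x -108 mm, z 185 mm
- yellow_holder: steel coil holder of the yellow iron on a black base 150 x 72 x 12 mm with a sponge tray, fixed; axes and origin are those of yellow_station; the coil runs from x 62 mm, z 42 mm to x -2 mm, z 95 mm at y -118 mm, about 40 mm thick
- solder_spool: loose spool of solder wire standing on its flange, 54 mm across, 36 mm high, white and red label on top; origin at the centre of its underside
- lamp_board: loose green circuit board, 46 x 32 mm, about 14 mm high with its parts; origin at the centre of its underside
- battery_holder: loose black battery holder with two green cells, 64 x 34 x 17 mm; origin at the centre of its underside
- solar_panel: loose dark solar panel, 75 x 55 x 6 mm, lying flat; origin at the centre of its underside
- cutters: loose side cutters with one yellow and one green handle, about 153 mm long (along x) and 65 mm wide over the handles, 14 mm high; origin on the bench under the middle
- tip_cleaner: loose round tin of brass wool, 70 mm across, 42 mm high; origin at the centre of its underside
- flux_bottle: loose amber bottle with a black cap, 38 mm across, 85 mm high; origin at the centre of its underside

How it is judged:
By the outcome, as a careful person would: the job done as asked, in the order asked, and still so for the second after the job is handed in, with the robot touching nothing.
It also fails if it takes over 51 s, if anything falls off the work surface, if the arm or the gripper's body presses on something with over 40 N, if the wrist force passes 120 N, or if a joint passes its speed limit or range.

ROBOT

A 6-joint arm with a two-finger parallel gripper is mounted at the origin on the work surface. World frame = base frame: x ahead of the robot, y to its left, z up, the work surface at z = 0. Lengths are in mm, angles in rad, forces in N, time in s.
With the tool pointing down it reaches from about 375 to 750 mm from the base axis. Payload 9 kg.
Tool frame: the origin (TCP) lies at the very end of the fingers, on their centre line; the grasp point (between the pads) lies env.grip_depth behind it (env.grip_depth is the distance from the TCP to the grasp point, in mm); z points along the fingers, y is the line along which they close (so a half turn about z gives the same grasp; the last joint's range is limited). The gripper opens to 85 mm and grips with 20 to 120 N. Pads are 22 mm wide; open, the fingers measure 114 mm over their backs; the gripper's body (76 mm by 85 mm) begins 54 mm behind the grasp point. The pads swing forward as they close: fully open they stand 13 mm farther back than shut.
Start: joints at [-1.41, 0.104, 0.097, 1.564, 0, 1.353], TCP at [221.895, -557.494, 231.331] pointing down, gripper open.
Joint ranges: [-2.99, 2.99], [-0.84, 1.86], [-1.1, 1.16], [-1.84, 2.11], [-1.51, 1.56], [-3.14, 3.14]. Speed limits (rad/s): [2.22, 2.22, 2.57, 3.14, 3.14, 3.14].

INTERFACE

Orientations are given as a unit quaternion [x, y, z, w].
In Python, from bench import env, command_gripper, inverse_kinematics, optics, ticket gives the robot as it stands. The module is installed in compiled form; this text tells all that it offers. Calls block until the motion is done:
- env.move_ptp(position, orientation): joint-space move of the TCP to a pose.
- env.move_straight(position, rotation=None, v=150, f_stop=None): straight line of the TCP; rotation=None keeps the orientation; v is the mean speed in mm/s. With f_stop (N) it stops when the force on the tool has changed by that much, and returns True; else False.
- env.goto_joints(angles): joint-space move.
- command_gripper(opening): finger opening in mm; the grip force is fixed at half the most; returns when the fingers have stopped.
- env.wait(seconds).
- inverse_kinematics(position, orientation): joint angles nearest the present ones, or None.
- optics.camera(name): name is "side" or "top"; returns a dict with "frame" (420x560x3 uint8, red, green, blue), "K" (3x3 intrinsics, pixels), "xyz" and "attitude" of the camera in the world. Camera axes: x right, y down, z forward; pixel columns grow to the right and rows downward; lengths in mm; the calibration is good to about 2 mm. A picture is of the moment at which its call begins. There is no depth.
A pose or a line that the arm cannot do raises env.MotionError and nothing moves.
- ticket.hand_in(): hands the job in; it is judged then, once.
Readings, each from a call of its own:
- env.current_t(): time.
- env.current_q(): joint angles.
- env.current_qd(): joint speeds.
- env.current_joint_torque(): joint torques, N m.
- env.current_tcp_pos(): TCP position.
- env.current_orientation(): TCP orientation.
- env.current_wrist_force(): force on the tool from outside, world axes, zero at the start.
- env.current_wrist_torque(): the same for the moment, N m.
- env.current_gripper_width(): finger opening in mm.
- env.current_grasp_force(): force on a finger pad.
Only numpy, scipy, OpenCV 4.12 (cv2) and the standard library are available. Lean on these libraries where they do the work, as an engineer would, in place of code of your own. Each camera call takes 0.05 s, during which the arm holds its last target. There are 200 camera calls.

## Working session

There is one attempt and no reset: what is moved stays moved. The work goes in short steps, each a Python script; the robot and the scene stay as the last script left them, time stands still between calls to the robot, and variables do not carry over. Pictures are saved under pics/ and viewed, at most 10 in all, crops included, and the job is handed in when it is done.

```bash
mkdir -p pics
python3 - <<'E'
from bench import env, optics
import cv2,numpy as np
for n in("top","side"):
    c=optics.camera(n); cv2.imwrite(f"pics/{n}0.png",c["frame"][:,:,::-1]); np.savez(f"{n}0.npz",**c)
    print(n,c["K"].tolist(),c["xyz"],c["attitude"])
print(env.current_t(),env.grip_depth,env.current_orientation())
E
```

```text
top [[390.19445025160593, 0.0, 282.77447263670575], [0.0, 390.19445025160593, 209.44022776968384], [0.0, 0.0, 1.0]] [ 424.38867719  -41.41095692 1127.98345236] [-0.69877734  0.7123473  -0.03627112  0.05436869]
side [[403.2056343682073, 0.0, 277.9489492780645], [0.0, 403.2056343682073, 212.34865159696392], [0.0, 0.0, 1.0]] [279.71217881 605.68592905 775.07540342] [-0.18759772  0.90294417 -0.3784004   0.07944845]
0.1 18.700000000000003 [ 9.82115493e-01  1.88278446e-01  7.59912260e-06 -6.20169302e-04]
```

View pics/top0.png

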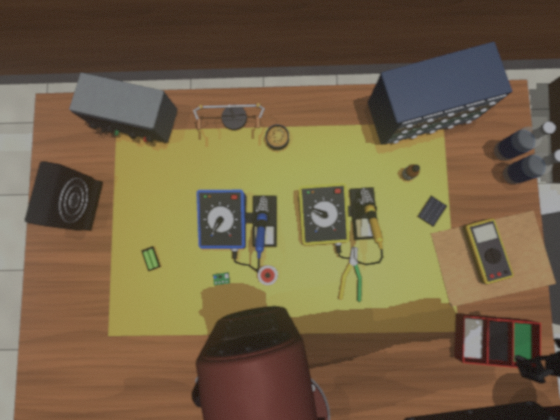

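View pics/side0.png

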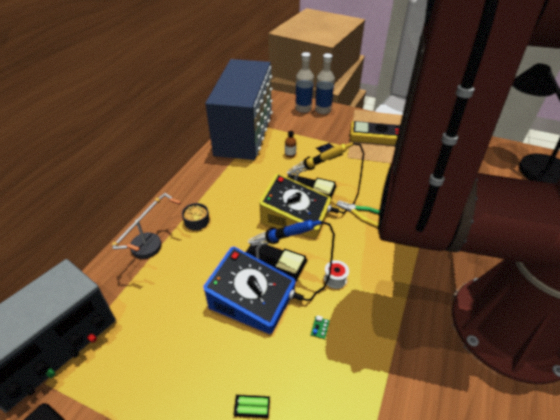

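The top view shows the blue console at about (221,219) px with its dial in the middle, and the blue iron at about (261,225). In the side view the dial is at about (250,285). I'll zoom in on both dials.

```bash
cat > h.py <<'E'
import numpy as np,cv2
from scipy.spatial.transform import Rotation as R
def ray(c,p):
    d=np.linalg.solve(c["K"],[p[0],p[1],1.]); d=R.from_quat(c["attitude"]).apply(d); return c["xyz"],d/np.linalg.norm(d)
def proj(c,X):
    v=R.from_quat(c["attitude"]).inv().apply(np.asarray(X)-c["xyz"]); q=v@c["K"].T; return (q/q[...,2:])[...,:2]
def tri(c1,p1,c2,p2):
    a,d=ray(c1,p1); b,e=ray(c2,p2); s=np.linalg.lstsq(np.stack([d,-e],1),b-a,rcond=None)[0]
    P,Q=a+s[0]*d,b+s[1]*e; return (P+Q)/2,np.linalg.norm(P-Q)
def plane(c,p,P0,n):
    a,d=ray(c,p); return a+d*((P0-a)@n)/(d@n)
def load(n): return dict(np.load(n+".npz"))
E
python3 - <<'E'
from h import *
o=[]
for n,(u,v) in(("top0",(221,219)),("side0",(250,287))):
    c=load(n); f=c["frame"][:,:,::-1]; cr=f[v-40:v+40,u-50:u+50]
    o.append(cv2.resize(cr,(400*1,320),interpolation=cv2.INTER_CUBIC))
    # blue mask
    hsv=cv2.cvtColor(np.ascontiguousarray(f),cv2.COLOR_BGR2HSV); 
    m=cv2.inRange(hsv,(105,150,60),(125,255,255)); k,l,s,ce=cv2.connectedComponentsWithStats(m)
    print(n,[ (s[i].tolist()) for i in range(1,k) if s[i,4]>60])
cv2.imwrite("pics/z0.png",np.hstack(o))
E
```

```text
top0 []
side0 [[283, 219, 38, 16, 292], [268, 229, 9, 12, 87], [205, 248, 91, 85, 1409]]
```

View pics/z0.png

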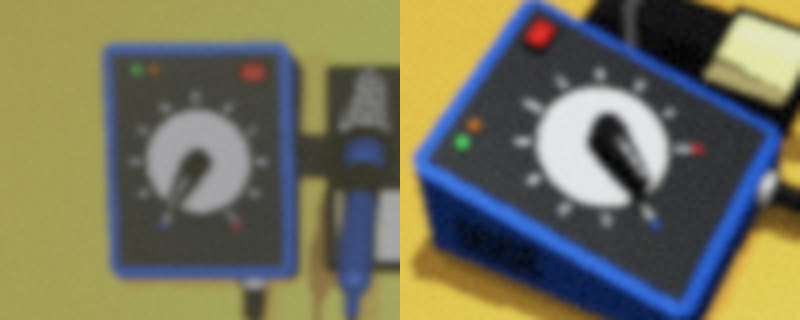

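Both crops show the wing pointing at the blue (lowest) tick, so the dial is at 0. In the top crop the axis is at about (199,160), the nose at (172,203) and the blue tick at (164,225). Next I'll triangulate the panel corners and the skirt.

Run:
```python
from h import *
T,S=load("top0"),load("side0")
def skirt(c,u,v,th):
    f=cv2.resize(c["frame"][v-40:v+40,u-50:u+50],None,fx=4,fy=4,interpolation=cv2.INTER_CUBIC)
    m=(f.min(2)>th).astype(np.uint8); k,l,s,ce=cv2.connectedComponentsWithStats(m)
    cand=[i for i in range(1,k) if 100<ce[i][0]<300 and 80<ce[i][1]<240]
    i=max(cand,key=lambda i:s[i,4]); cn=max(cv2.findContours((l==i).astype(np.uint8),0,1)[0],key=cv2.contourArea)
    e=cv2.fitEllipse(cv2.convexHull(cn)); print(e); return (np.array(e[0])-1.5)/4+[u-50,v-40]
st,ss=skirt(T,221,219,115),skirt(S,250,287,140)
print("skirt",tri(T,st,S,ss))
ct=np.array([(105,43),(287,43),(298,279),(113,279)])
cs=np.array([(418-400,158),(530-400,-2),(780-400,128),(688-400,312)])
ct=(ct-1.5)/4+[171,179]; cs=(cs-1.5)/4+[200,247]
P=[]
for a,b in zip(ct,cs):
    p,e=tri(T,a,S,b); P.append(p); print(p.round(1),round(e,1))
P=np.array(P); M=np.array([(80,65,81),(80,-65,81),(-80,-65,38),(-80,65,38)],float)
# planar fit yaw
a=M[:,:2]-M[:,:2].mean(0); b=P[:,:2]-P[:,:2].mean(0)
yaw=np.arctan2((a[:,0]*b[:,1]-a[:,1]*b[:,0]).sum(),(a*b).sum())
O=P.mean(0)-[0,0,59.5]; print("yaw",yaw,"O",O)
dial=O+[0,0,59.5]; Rs=R.from_euler("z",yaw)
print("reproj", (proj(T,O+Rs.apply(M))-ct).round(1).tolist(),(proj(S,O+Rs.apply(M))-cs).round(1).tolist())
```

```text
((198.15834045410156, 160.6178741455078), (101.28062438964844, 104.06970977783203), 121.23930358886719)
((201.7086181640625, 146.35121154785156), (117.97332763671875, 133.7053985595703), 109.70089721679688)
skirt (array([540.64648199, 159.15416485,  55.78991246]), np.float64(0.3249410838461915))
[618.6 218.5  79. ] 3.8
[618.2  94.5  73.5] 1.1
[460.4  93.5  33. ] 4.6
[461.  222.1  38.4] 1.4
yaw -0.006813322707746304 O [539.55390104 157.13384653  -3.52742542]
reproj [[-0.7, 0.3], [0.9, -0.4], [-0.0, -0.4], [0.1, 0.2]] [[-2.2, 1.2], [-0.1, -2.2], [1.7, -0.3], [0.7, 1.5]]
```

```bash
cat >> h.py <<'E'
n=np.array([-np.sin(np.radians(15)),0,np.cos(np.radians(15))])
ex=np.array([np.cos(np.radians(15)),0,np.sin(np.radians(15))]); ey=np.array([0,1.,0])
T=11; # placeholder
def pose(C,phi,gap=0.,r=26.,h=8.,half=14.5,sgn=1):
    """phi: wing direction (deg, ccw from +x seen along the panel normal). finger on its counter-clockwise side... pushes clockwise"""
    p=np.radians(phi); w=np.cos(p)*ex+np.sin(p)*ey; l=-np.sin(p)*ex+np.cos(p)*ey  # l: ccw side
    t=np.arctan2(6,36)                       # flank taper
    fn=np.cos(t)*l+np.sin(t)*w               # outward flank normal (knob +y side)
    hw=10-r*6/36
    X=C+w*r+l*hw+fn*(half+gap)+n*h
    y=-sgn*fn; z=-n; x=np.cross(y,z)
    return X,R.from_matrix(np.stack([x,y,z],1)).as_quat()
E
python3 - <<'E'
from h import *
from bench import inverse_kinematics,env
Tc,S=load("top0"),load("side0")
st=(np.array([198.16,160.62])-1.5)/4+[171,179]; ss=(np.array([201.71,146.35])-1.5)/4+[200,247]
for c,p in((Tc,st),(S,ss)): print(plane(c,p,np.array([0,0,62.4]),np.array([0,0,1.])))
# wing nose direction from both views: nose rib at 21mm above panel
C=(plane(Tc,st,np.array([0,0,62.4]),np.array([0,0,1.]))+plane(S,ss,np.array([0,0,62.4]),np.array([0,0,1.])))/2-3*n
print("C",C)
for s in(1,-1):
  print(s,[np.round(q,2).tolist() if q is not None else None for q in (inverse_kinematics(*pose(C,a,sgn=s)) for a in(150,120,90,60,30))])
print(pose(C,150,8)[0],pose(C,30)[0])
E
```

```text
[539.77342797 157.86381544  62.4       ]
[538.40903256 163.28876906  62.4       ]
C [539.8676874  160.57629225  59.50222252]
1 [[0.06, -0.43, -0.73, 1.01, -0.02, 0.75], [0.1, -0.4, -0.7, 1.01, -0.03, 1.31], [0.13, -0.34, -0.65, 1.0, -0.03, 1.86], [0.14, -0.28, -0.6, 1.0, -0.04, 2.39], [0.13, -0.24, -0.55, 1.0, -0.03, 2.91]]
-1 [[0.06, -0.43, -0.73, 1.01, -0.02, -2.39], [0.1, -0.4, -0.7, 1.01, -0.03, -1.83], [0.13, -0.34, -0.65, 1.0, -0.03, -1.28], [0.14, -0.28, -0.6, 1.0, -0.04, -0.75], [0.13, -0.24, -0.55, 1.0, -0.03, -0.23]]
[499.49785369 151.29785415  56.96736762] [551.89616497 192.06217404  71.00745282]
```

Run:
```python
from h import *
from bench import env,optics,command_gripper
C=np.array([539.8,159.5,59.5])
command_gripper(0); print("w",env.current_gripper_width())
p=env.current_tcp_pos(); env.move_straight([p[0],p[1],320],v=250)
X,q=pose(C,150,gap=10,h=40,sgn=-1)
env.move_ptp(X+[0,0,190],q); env.move_straight(X,v=200)
print(env.current_t(),env.current_tcp_pos(),X,env.current_wrist_force(),env.current_wrist_torque())
o=[]
for nme,(u,v) in(("top",(221,219)),("side",(250,270))):
    c=optics.camera(nme); np.savez(nme+"1.npz",**c)
    f=c["frame"][v-60:v+60,u-65:u+65,::-1]; o.append(cv2.resize(f,(400,369),interpolation=cv2.INTER_CUBIC))
    pp=proj(c,X); print(nme,pp,(pp-[u-65,v-60])*400/130)
cv2.imwrite("pics/z1.png",np.hstack(o))
```

```text
w 0.12605829990108985
5.6167 [490.75054958 148.68905503  88.97304297] [489.92012861 148.6774765   87.54577596] [-0.66162937  0.11169748  0.3414601 ] [ 0.00096756  0.22386994 -0.03078522]
top [221.77876119 236.25768033] [202.39618827 237.71593947]
side [273.42940651 278.43165154] [272.09048158 210.55892782]
```

View pics/z1.png

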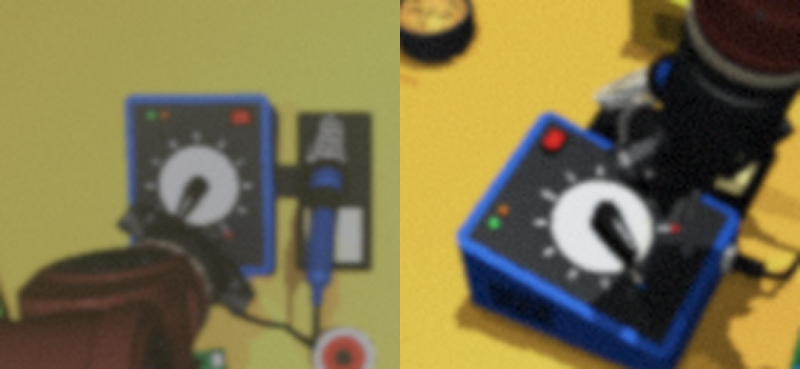

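The side view shows the fingers above the panel's front right part, but the very tip is unclear, so I'll enlarge that area with more contrast.

Run:
```python
from h import *
c=load("side1"); f=c["frame"][225:305,220:325,::-1].astype(float)
f=255*(f/255)**.5
f=cv2.resize(f.astype(np.uint8),None,fx=7,fy=7,interpolation=cv2.INTER_CUBIC)
C=np.array([539.8,159.5,59.5]); 
for r in(0,): 
  for X in(pose(C,150,gap=10,h=40)[0],):
    p=((proj(c,X)-[220,225])*7+3).astype(int); cv2.circle(f,tuple(int(v) for v in p),4,(255,0,255),1)
cv2.imwrite("pics/z2.png",f)
```

```text
(no output)
```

View pics/z2.png

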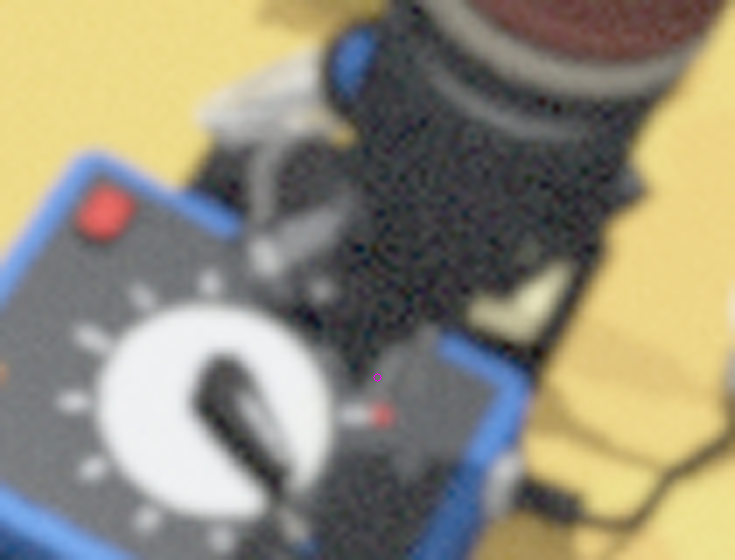

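The projected TCP (377,376) agrees with the visible fingertip to about 2 px. The descent, with a force stop, comes next, then approach to first contact.

Run:
```python
from h import *
from bench import env
C=np.array([539.8,159.5,59.5])
X,q=pose(C,150,gap=10,h=9,sgn=-1)
print("desc",env.move_straight(X,v=60,f_stop=6),env.current_tcp_pos()-X,env.current_wrist_force())
X,q=pose(C,150,gap=-5,h=9,sgn=-1)
print("touch",env.move_straight(X,v=15,f_stop=2.0))
p=env.current_tcp_pos(); fn=R.from_quat(q).as_matrix()[:,1]
print("remaining",(X-p)@fn,p,env.current_wrist_force(),env.current_t())
```

```text
desc False [-0.0789459  -0.00861425 -0.12209023] [-0.05214957  0.62061302  0.09094018]
touch True
remaining -2.4571341902978805 [505.42260096 158.65054533  59.13228927] [-0.55041566 -0.50786907 -0.42646781] 7.2
```

```bash
cat > sweep.py <<'E'
from h import *
from bench import env,optics
import sys
C=np.array([539.8,159.5,59.5])
def push(phis):
    for a in phis:
        X,q=pose(C,a,h=9,half=12,sgn=-1)
        s=env.move_straight(X,q,v=15,f_stop=20)
        fn=R.from_quat(q).as_matrix()[:,1]; F=env.current_wrist_force()
        print(a,s,"out",round(F@fn,2),"F",F.round(1),round(env.current_t(),1))
        if s: break
E
python3 - <<'E'
from sweep import *
push(range(145,54,-5))
E
```

```text
145 False out 3.34 F [-1.9 -2.4 -1.9] 7.5
140 False out 1.46 F [-1.5 -0.3 -0.8] 7.9
135 False out 0.31 F [-0.1 -0.3 -0.2] 8.2
130 False out -0.05 F [-0.   0.   0.2] 8.6
125 False out 0.46 F [ 0.1 -0.9 -0.6] 8.9
120 False out 1.55 F [-1.2 -1.3 -0.2] 9.2
115 False out 2.74 F [-2.6 -1.9  0.7] 9.6
110 False out 0.98 F [-1.  -0.2  0.1] 9.9
105 False out -0.12 F [ 0.3  0.3 -0.8] 10.3
100 False out -0.29 F [ 0.3 -0.8  0.1] 10.6
95 False out 0.44 F [-0.2  0.6 -0.7] 10.9
90 False out 3.93 F [-4.5 -1.5  0.3] 11.3
85 False out 1.14 F [-1.4 -1.3 -0.8] 11.6
80 False out -0.24 F [ 0.  -0.3  0.6] 12.0
75 False out -0.73 F [ 0.6 -0.4  0.1] 12.3
70 False out -0.6 F [ 0.8 -0.  -0.4] 12.7
65 False out 0.6 F [-1.  -0.4  0.1] 13.0
60 False out 4.89 F [-5.6  1.6  1.4] 13.3
55 False out 2.44 F [-2.6  0.6 -1.4] 13.7
```

Three snaps are clear in the forces. Pushing on in small steps through the fourth, and stopping at the drop.

Run:
```python
from sweep import *
push([52,50,48,46,44,42])
X,q=pose(C,42,gap=12,h=9,half=12,sgn=-1); env.move_straight(X,v=40)
X,q=pose(C,42,gap=12,h=60,half=12,sgn=-1); env.move_straight(X,v=100)
env.move_straight(X+[-20,0,200],v=200)
env.move_ptp([430,-80,320],q)
env.wait(.3); print(env.current_t(),env.current_wrist_force())
o=[]
for nme,(u,v) in(("top",(221,219)),("side",(250,287))):
    c=optics.camera(nme); o.append(cv2.resize(c["frame"][v-40:v+40,u-50:u+50,::-1],(400,320),interpolation=cv2.INTER_CUBIC)); cv2.imwrite(f"pics/{nme}3.png",c["frame"][:,:,::-1])
cv2.imwrite("pics/z3.png",np.hstack(o))
```

```text
52 False out -0.09 F [-0.5 -0.6 -0. ] 13.9
50 False out 0.23 F [-0.   0.3 -0.2] 14.2
48 False out 0.36 F [-0.2  0.3  0. ] 14.4
46 False out -0.05 F [0.5 0.3 0.2] 14.7
44 False out 0.82 F [-0.4  0.8  0.1] 14.9
42 False out -0.92 F [ 0.8 -0.5  0.6] 15.2
18.8917 [-0.60920771 -0.05878254 -0.69933465]
```

View pics/z3.png

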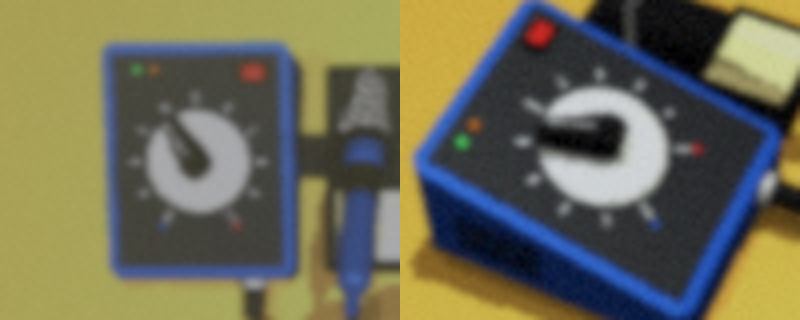

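The nose at (170,118) in the top crop now points at the fifth tick (164,104), which is four clicks up from the blue one. The arm is clear, so I'll hand in.

```bash
python3 -c "
from bench import ticket;print(ticket.hand_in())"
```

```text
the job is handed in; nothing more can be done
None
```

I turned the blue dial clockwise four clicks, from its lowest setting (0), pushing one side of the wing with a closed fingertip; the forces showed four snaps, the last camera view shows it seated in the fourth click-stop, and the job was handed in at about 19 s with the arm clear.

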